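Show a centrifuge tube to the inspection camera

ROBOT

A 6-joint arm with a two-finger parallel gripper is mounted at the origin on the work surface. World frame = base frame: x ahead of the robot, y to its left, z up, the work surface at z = 0. Lengths are in mm, angles in rad, forces in N, time in s.
With the tool pointing down it reaches from about 375 to 925 mm from the base axis. Payload 5.7 kg.
Tool frame: the origin (TCP) lies at the centre of the arm's flange, where the gripper is bolted on; the fingertips stand 173 mm ahead of it and the grasp point (between the pads) lies 155 mm ahead of it (tip_reach is the distance from the TCP to the fingertips, in mm); z points along the fingers, y is the line along which they close (so a half turn about z gives the same grasp; the last joint's range is limited). The gripper opens to 85 mm and grips with 20 to 120 N. Pads are 22 mm wide; open, the fingers measure 114 mm over their backs; the gripper's body (76 mm by 85 mm) begins 54 mm behind the grasp point. The pads swing forward as they close: fully open they stand 13 mm farther back than shut.
Start: joints at [1.225, 0.359, 1.51, -0, 1.272, -0.115], TCP at [137.255, 584.077, 404.667] pointing down, gripper open.
Joint ranges: [-2.97, 2.97], [-1.01, 2.36], [0.21, 2.38], [-0.96, 4.11], [0.2, 2.71], [-2.98, 2.98]. Speed limits (rad/s): [2.39, 2.39, 3.14, 3.14, 3.14, 3.14].

INTERFACE

Orientations are given as a unit quaternion [w, x, y, z].
In Python, from cell import movep, movel, set_joints, grip, pause, inverse_kinematics, get_state, get_image, camera_info, Unreachable, job_done, look_for, tip_reach gives the robot as it stands. Calls block until the motion is done:
- movep(position, orientation): joint-space move of the TCP to a pose.
- movel(position, vel=150, attitude=None, until_force=None): straight line of the TCP; attitude=None keeps the orientation; vel is the mean speed in mm/s. With until_force (N) it stops when the force on the tool has changed by that much, and returns True; else False.
- set_joints(angles): joint-space move.
- grip(opening, grasp_force=None): finger opening in mm; grasp_force is the grip in N (None keeps the last); returns when the fingers have stopped.
- pause(seconds).
- inverse_kinematics(position, orientation): joint angles nearest the present ones, or None.
- get_state(): the state.
- get_image(name): name is "side" or "top"; returns (picture, depth): 480x640x3 uint8, blue, green, red; 480x640 float32, mm along the optical axis (not along the pixel's ray), 0 where there is no reading.
- camera_info(name): a dict with "mtx" (3x3 intrinsics, pixels), "R" (3x3) and "t" (3): a world point X has camera coordinates R X + t. Camera axes: x right, y down, z forward; pixel columns grow to the right and rows downward; lengths in mm; the calibration is good to about 2 mm. A picture is of the moment at which its call begins. camera_info takes no time and is no camera call.
A pose or a line that the arm cannot do raises Unreachable and nothing moves.
- job_done(): hands the job in; it is judged then, once.
Trained networks look in the newest picture that a camera, given by its name, has taken for a name from the list of things; names that differ only in an ending like _2 or _b are one class to them, and where a whole thing is asked for, a point or a joint stands for the part that bears it (a point fixed in the world has none). Each returns a list of dicts, best first, with "score" (0 to 1); they miss things now and then, are a little off and sometimes report something else, mostly with a low value. They report only what shows in the picture. A call takes as long as a camera call. They do not tell look-alikes from the thing itself.
- look_for(query, camera): "rect" ([centre column, centre row, width, height] in pixels, round what is visible of it).
The state is a dict: "time": time; "q": joint angles; "joint_vel": joint speeds; "joint_efforts": joint torques, N m; "tool_pos": TCP position; "eef_rot": TCP orientation; "ft_force": force on the tool from outside, world axes, zero at the start; "torque": the same for the moment, N m; "finger_gap": finger opening in mm; "grasp_force": force on a finger pad.
Only numpy, scipy, OpenCV 4.12 (cv2) and the standard library are available. Lean on these libraries where they do the work, as an engineer would, in place of code of your own. Each camera call takes 0.05 s, during which the arm holds its last target. There are 200 camera calls.

TASK

Check the long wide centrifuge tube for cracks: first slide the steel catch tray along the bench, without lifting it, until its middle lies straight below the inspection camera's viewing spot, then draw that tube out of the rack and show it to the camera with its middle at the viewing spot, cap up and square to the lens so that it stands straight up in the camera's picture. Finish holding it there, still and touching nothing else, over the tray; leave the other tubes, the rack and the rest of the bench undisturbed.

Things in the scene. Friction and masses are not known exactly. Their poses are not given: they have to be found in the camera images.
- tube50_mid (a point): the long wide tube, the one to show: milky plastic, conical tip, 116 mm long, body 29 mm across, blue cap 35 mm across and 15 mm high (cap centre 50.5 mm above this point), about 45 g. The only tube both wide and long; in any one of the rack's three wide holes, tip 6 mm above the bench, upright with 1 mm play. Point on its axis half-way along; z runs from tip to cap.
- rack_top (a point): white loose rack, 216 mm (its x) by 120 mm (its y), 0.6 kg. Point at the centre of its top plate's upper face, 62 mm above the bench; z up. Wide holes (31.5 mm) at x = -65, 0, +65, y = -27 mm; narrow holes (19 mm) at y = +43, x = -80 to +80 mm in steps of 40. Fingers have more room beside a wide tube along the rack's y than along its x.
- tray_mid (a point): the catch tray: loose, shallow, open, steel, 200 mm (its x) by 150 mm (its y) outside, rim 28 mm above the bench, walls and floor 4 mm thick, 0.3 to 0.65 kg. Point at the centre of the upper face of its floor, 4 mm above the bench; z up. Slides on the bench; can be pushed from outside, or from inside against a wall.
- focus (a point): the camera's viewing spot: a point in the air on the lens axis, 180 mm in front of the lens glass, 145 to 210 mm above the bench. x points from the spot into the lens, y is level, z is 'up' in the camera's picture: square to the lens axis and leaning away from the camera, since the lens looks 0.35 to 0.56 rad below level, roughly towards the robot. It stays put.
- lens (a point): centre of the lens glass, in a white ring light 68 mm across; same axes as the viewing spot. 100 mm behind it the stiff grey camera head is pivoted on a steel post, 300 mm above the bench. Fixed stand at the far side; its dark base plate is 170 by 150 mm, 60 mm of it in front of the post.
- uni_a_mid (a point): shorter wide screw-cap tube, a bystander in the rack's wide row: flat bottom, 90 mm tall, body 28 mm across, blue cap 33 mm across; point at its centre half-way up
- uni_b_mid (a point): shorter wide screw-cap tube, a bystander in the rack's wide row: flat bottom, 90 mm tall, body 28 mm across, blue cap 33 mm across; point at its centre half-way up
- narrow_a_mid (a point): narrow conical screw-cap tube, a bystander in the rack's narrow row: 119 mm tall, body 17 mm, blue cap 21 mm across; point at its centre half-way up
- narrow_b_mid (a point): narrow conical screw-cap tube, a bystander in the rack's narrow row: 119 mm tall, body 17 mm, blue cap 21 mm across; point at its centre half-way up
- narrow_c_mid (a point): narrow conical screw-cap tube, a bystander in the rack's narrow row: 119 mm tall, body 17 mm, blue cap 21 mm across; point at its centre half-way up
- rack_pink_mid (a point): pink microtube rack at the left, a bystander: 68 by 222 mm, 40 mm tall with its little tubes; point at its centre 13 mm up
- rack_green_mid (a point): green microtube rack, a bystander like the pink one, at the far right; point at its centre 13 mm up
- tip_box_mid (a point): closed pipette-tip box, a bystander at the far left: 84 by 122 by 60 mm; point at its centre
- bottle_mid (a point): plastic bottle, a bystander at the left: 68 mm across, 150 mm tall; point at its centre
- jar_mid (a point): amber jar, a bystander at the right: 72 mm across, 95 mm tall; point at its centre
Things that resemble listed ones, but are neither listed nor needed, are in the scene too. Leave any brown or green look-alike of the part that bears tube50_mid alone.

How it is judged (in metres and radians):
On the way, in this order (a step that is already met when the one before it is completed fails the run):
1. the tray lies at rest on the bench, its middle within 30 mm of straight below the viewing spot, while the tube is still in the rack (horizontal distance between tray_mid and focus below 0.03 m and height (world z) of tray_mid below 0.01 m and linear speed of tray below 0.01 m/s and distance of tube50_mid from where it was at the start of the episode below 0.015 m), for 0.2 s.
2. the long wide tube is held clear above the rack (contact force between the fingers and tube50 above 1 N and contact force between tube50 and rack below 0.1 N and contact force between tube50 and tray below 0.1 N and contact force between tube50 and stand below 0.1 N and height (world z) of tube50_mid above 0.125 m), for 0.1 s.
At the end, for the whole second after the job is handed in: Fingers hold the long wide tube, clear of rack and tray: middle within 20 mm of the viewing spot, axis within 12 degrees of 'up' in the camera's picture, cap up, still; tray at rest on the bench, middle within 30 mm of straight below the viewing spot (horizontal distance between tray_mid and focus below 0.03 m and height (world z) of tray_mid below 0.01 m and contact force between the fingers and tube50 above 1 N and contact force between tube50 and rack below 0.1 N and contact force between tube50 and tray below 0.1 N and contact force between tube50 and stand below 0.1 N and distance between tube50_mid and focus below 0.02 m and angle between the z axis of tube50_mid and the z axis of focus, either way round below 0.21 rad and angle between tube50_mid's own z axis and vertical below 1.1 rad and linear speed of tube50 below 0.02 m/s and angular speed of tube50 below 0.15 rad/s and linear speed of tray below 0.01 m/s and height (world z) of tube50_mid above 0.11 m); the arm keeps its last pose, push and grip.
It fails at once if the tray is lifted more than 15 mm off the bench (height (world z) of tray_mid above 0.019 m).
It fails at once if the rack is moved more than 30 mm (distance of rack_top from where it was at the start of the episode above 0.03 m).
It fails at once if the camera is touched with more than 5 N (contact force between stand and anything else above 5 N).
It fails at once if another tube or a bystander is moved (tubes 30 mm, others 40 mm) (distance of any of uni_a_mid, uni_b_mid, narrow_a_mid, narrow_b_mid, narrow_c_mid from where it was at the start of the episode above 0.03 m or distance of any of rack_pink_mid, rack_green_mid, tip_box_mid, bottle_mid, jar_mid from where it was at the start of the episode above 0.04 m).
It also fails if it takes over 64 s, if anything falls off the work surface, if the arm or the gripper's body presses on something with over 40 N, if the wrist force passes 120 N, or if a joint passes its speed limit or range.

## Working session

There is one attempt and no reset: what is moved stays moved. The work goes in short steps, each a Python script; the robot and the scene stay as the last script left them, time stands still between calls to the robot, and variables do not carry over. Pictures are saved under pics/ and viewed, at most 10 in all, crops included, and the job is handed in when it is done.

```bash
mkdir -p pics; ls
cat > h.py <<'E'
import numpy as np, cv2
from cell import *
def snap(n,f):
    im,d=get_image(n); cv2.imwrite(f'pics/{f}.png',im); np.savez(f'pics/{f}.npz',im=im,d=d); return im,d
def pts(n,d):
    c=camera_info(n); K=np.array(c['mtx']);R=np.array(c['R']);t=np.array(c['t']).ravel()
    v,u=np.mgrid[:480,:640]; P=np.stack([(u-K[0,2])/K[0,0]*d,(v-K[1,2])/K[1,1]*d,d],-1)
    W=(P-t)@R; W[d<=0]=np.nan; return W
E
python3 - <<'E'
from h import *
for n in('top','side'):
    snap(n,n+'0'); c=camera_info(n); print(n,np.round(c['mtx'],1).tolist(),np.round(-np.array(c['R']).T@np.array(c['t']).ravel()),np.round(c['R'],2).tolist())
    for q in('tube50_mid','rack_top','tray_mid','lens','uni_a_mid'):
        print(q,[(np.round(r['rect']).astype(int).tolist(),round(r['score'],2)) for r in look_for(q,n)][:4])
E
```

```text
pics
top [[453.1, 0.0, 324.1], [0.0, 453.1, 240.2], [0.0, 0.0, 1.0]] [ 353.  -18. 1319.] [[0.01, -1.0, -0.02], [-0.99, -0.01, -0.13], [0.13, 0.02, -0.99]]
tube50_mid [([261, 277, 16, 12], 0.71), ([227, 332, 20, 16], 0.69), ([221, 259, 17, 14], 0.67), ([213, 304, 22, 11], 0.62)]
rack_top [([220, 237, 58, 84], 0.66)]
tray_mid [([434, 243, 59, 75], 0.78)]
lens [([306, 123, 28, 45], 0.65), ([144, 218, 36, 27], 0.26)]
uni_a_mid [([226, 238, 12, 15], 0.51), ([514, 228, 34, 28], 0.38)]
side [[591.2, 0.0, 328.7], [0.0, 591.2, 245.0], [0.0, 0.0, 1.0]] [ 274. 1128. 1268.] [[-0.97, -0.22, 0.01], [-0.16, 0.67, -0.72], [0.15, -0.71, -0.69]]
tube50_mid [([365, 380, 19, 38], 0.8), ([402, 370, 14, 36], 0.72), ([321, 354, 15, 28], 0.69)]
rack_top [([290, 370, 103, 75], 0.65)]
tray_mid [([344, 219, 71, 50], 0.7)]
lens [([224, 215, 40, 34], 0.96)]
uni_a_mid [([294, 350, 12, 21], 0.53)]
```

View pics/top0.png

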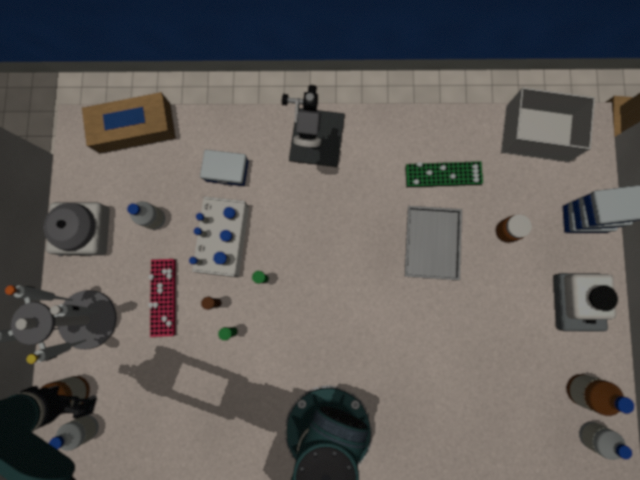

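View pics/side0.png

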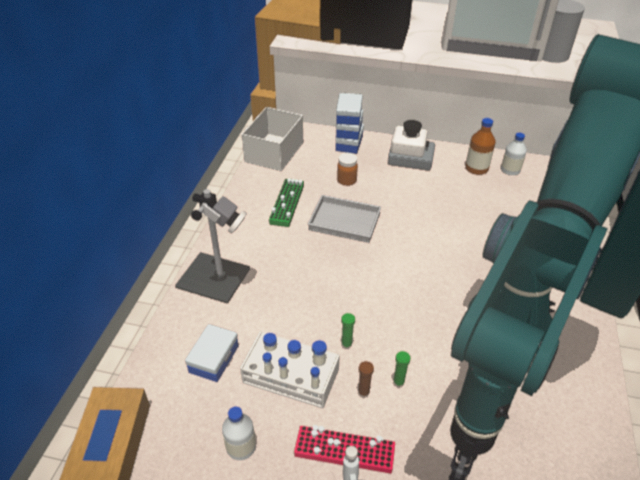

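The top view shows three candidates in the rack's wide row: (230,213), (226,236) and (221,258). The look-alikes are brown (211,303) and green (260,277) and (227,333). I'll choose by cap height. The tray is at (433,243) and the camera at (308,130).

Run:
```python
from h import *
T=np.load('pics/top0.npz');S=np.load('pics/side0.npz')
WT=pts('top',T['d']);WS=pts('side',S['d'])
np.set_printoptions(suppress=True,precision=0)
for u,v in[(230,213),(226,236),(221,258)]:
    p=WT[v-5:v+6,u-6:u+7].reshape(-1,3);z=np.nanmax(p[:,2]);m=p[:,2]>z-12;print('cap',np.nanmedian(p[m],0),z)
for u,v in[(270,341),(294,347),(319,350)]:
    p=WS[v-10:v+10,u-9:u+9].reshape(-1,3);z=np.nanpercentile(p[:,2],98);m=p[:,2]>z-5;print('scap',np.nanmedian(p[m],0),z)
# tray & rack by height mask
for nm,W in(('top',WT),('side',WS)):
    print(nm,'bench',np.nanmedian(W[...,2]))
    for k,(lo,hi,x0,x1,y0,y1) in dict(tray=(12,40,350,700,-480,-150),rack=(52,70,380,700,100,420)).items():
        m=(W[...,2]>lo)&(W[...,2]<hi)&(W[...,0]>x0)&(W[...,0]<x1)&(W[...,1]>y0)&(W[...,1]<y1)
        p=W[m][:,:2].astype(np.float32);print(k,len(p),cv2.minAreaRect(p))
    m=(W[...,0]>550)&(W[...,0]<900)&(W[...,1]>-120)&(W[...,1]<150)
    for lo,hi in((3,20),(30,100),(100,170),(170,215),(215,250),(250,290),(290,340),(340,400)):
        p=W[m&(W[...,2]>lo)&(W[...,2]<hi)]
        if len(p):print(lo,hi,len(p),np.median(p,0),p.min(0),p.max(0))
a=cv2.resize(T['im'][75:175,270:360],None,fx=5,fy=5,interpolation=2);b=cv2.resize(S['im'][180:310,170:255],None,fx=3.8,fy=3.846,interpolation=2)
cv2.imwrite('pics/cam.png',np.hstack([a[:500],cv2.resize(b,(330,500))]))
```

```text
cap [595. 276.  95.] 101.68066372587195
cap [530. 284.  95.] 102.29578872118758
cap [466. 290. 121.] 126.89059588782948
scap [600. 282.  95.] 98.08006078175069
scap [534. 291.  96.] 98.99458624943526
scap [471. 297. 121.] 124.24586522282618
top bench -1.227777943684025
tray 983 ((561.251708984375, -330.9859313964844), (220.036865234375, 285.95599365234375), 87.5365219116211)
rack 2633 ((556.303955078125, 263.1910705566406), (211.47000122070312, 287.9260559082031), 83.77669525146484)
3 20 2259 [794.  14.  11.] [ 550. -120.    3.] [900. 150.  20.]
30 100 8 [812.  35.  35.] [804.  32.  32.] [832.  43. 100.]
215 250 8 [754.  30. 247.] [749.  21. 234.] [760.  78. 250.]
250 290 452 [747.  50. 277.] [721.  20. 250.] [824.  84. 290.]
290 340 926 [806.  49. 305.] [753.  22. 290.] [861. 110. 334.]
side bench 0.4999349371465792
tray 803 ((561.4443969726562, -345.1346740722656), (269.5325927734375, 280.3536376953125), 87.7323226928711)
rack 2780 ((536.7838134765625, 316.8483581542969), (306.09716796875, 184.01907348632812), 12.91993236541748)
3 20 1885 [817.  58.  11.] [ 550. -119.    3.] [900. 150.  20.]
30 100 145 [821.  53.  54.] [808.  36.  30.] [840.  66. 100.]
100 170 121 [821.  54. 138.] [813.  36. 100.] [833.  62. 170.]
170 215 84 [822.  52. 192.] [813.  42. 171.] [833.  58. 215.]
215 250 70 [819.  55. 234.] [743.  48. 217.] [831.  95. 250.]
250 290 528 [761.  76. 276.] [725.  30. 250.] [845. 115. 290.]
290 340 700 [816.  62. 303.] [760.  25. 290.] [868. 119. 334.]
```

View pics/cam.png

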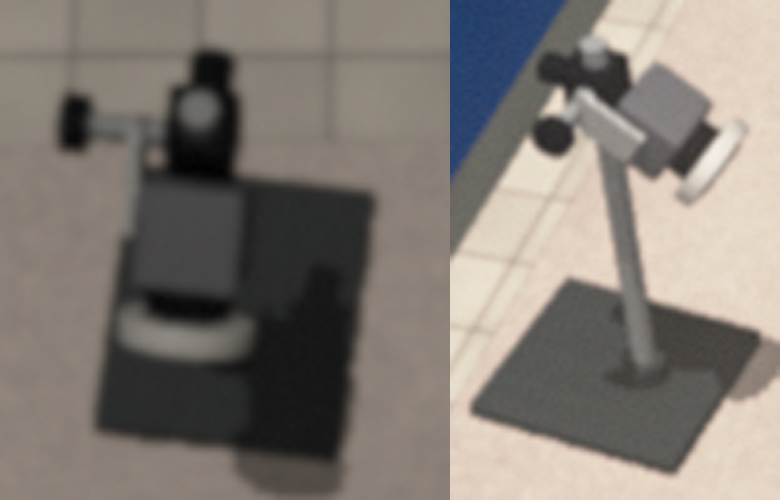

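```bash
cat >> h.py <<'E'
def ray(n,uv,z):
    c=camera_info(n); K=np.array(c['mtx']);R=np.array(c['R']);t=np.array(c['t']).ravel()
    C=-R.T@t; d=np.c_[np.atleast_2d(uv),np.ones(len(np.atleast_2d(uv)))]@np.linalg.inv(K).T@R
    return C+d*((z-C[2])/d[:,2])[:,None]
def proj(n,X):
    c=camera_info(n); p=(np.atleast_2d(X)@np.array(c['R']).T+np.array(c['t']).ravel())@np.array(c['mtx']).T
    return p[:,:2]/p[:,2:]
E
python3 - <<'E'
from h import *
np.set_printoptions(suppress=True,precision=0)
T=np.load('pics/top0.npz');S=np.load('pics/side0.npz')
# base plate corners at z~11
bt=ray('top',np.array([(375,195),(345,455),(98,430)])/5+[270,75],11)
sc=np.array([(568,280),(758,340),(678,470),(475,410)],float);bs=ray('side',np.c_[(sc[:,0]-450)/330*85+170,sc[:,1]/500*130+180],11)
print('baseT',bt[:,:2].tolist(),'baseS',bs[:,:2].tolist())
for n,F,uvs in(('top',T,[(230,213),(226,236),(221,258)]),('side',S,[(270,341),(294,347),(319,350)])):
    im=F['im'].astype(int); hsv=cv2.cvtColor(F['im'],cv2.COLOR_BGR2HSV)
    blue=((hsv[...,0]>100)&(hsv[...,0]<130)&(hsv[...,1]>120)).astype(np.uint8)
    k,lab,st,ce=cv2.connectedComponentsWithStats(blue)
    for uv,z in zip(uvs,(90,90,115)):
        i=lab[uv[1],uv[0]]; print(n,'cap',st[i],ce[i],ray(n,ce[i],z))
    W=pts(n,F['d']); z=cv2.medianBlur(np.nan_to_num(W[...,2]).astype(np.float32),5)
    W0=ray(n,np.stack(np.meshgrid(range(640),range(480)),-1).reshape(-1,2),28).reshape(480,640,3)
    reg=(W0[...,0]>380)&(W0[...,0]<720)&(W0[...,1]>-470)&(W0[...,1]<-170)
    g=cv2.cvtColor(F['im'],cv2.COLOR_BGR2LAB).astype(int); 
    m=(reg&(hsv[...,1]<22)).astype(np.uint8); m=cv2.morphologyEx(m,cv2.MORPH_OPEN,np.ones((3,3)))
    k,lab,st,ce=cv2.connectedComponentsWithStats(m); i=1+st[1:,4].argmax(); c=max(cv2.findContours((lab==i).astype(np.uint8),0,1)[0],key=len)[:,0]
    print('tray',st[i],cv2.minAreaRect(c.astype(np.float32)),cv2.minAreaRect(ray(n,c,28)[:,:2].astype(np.float32)))
    reg=(W0[...,0]>380)&(W0[...,0]<700)&(W0[...,1]>150)&(W0[...,1]<420)
    m=(reg&(z>54)&(z<70)).astype(np.uint8); m=cv2.morphologyEx(m,cv2.MORPH_OPEN,np.ones((3,3)))
    k,lab,st,ce=cv2.connectedComponentsWithStats(m); i=1+st[1:,4].argmax(); c=max(cv2.findContours((lab==i).astype(np.uint8),0,1)[0],key=len)[:,0]
    print('rack',st[i],cv2.minAreaRect(ray(n,c,62)[:,:2].astype(np.float32)))
tops=T['im'][185:290,170:285];sd=S['im'][315:410,235:350]
cv2.imwrite('pics/rack.png',np.hstack([cv2.resize(tops,(400,365),interpolation=2),cv2.resize(sd,(400,365),interpolation=2)]))
a=S['im'][185:245,205:255];b=T['im'][85:155,285:335]
cv2.imwrite('pics/ring.png',np.hstack([cv2.resize(a,(400,480),interpolation=0),cv2.resize(b,(343,480),interpolation=0)]))
E
```

```text
baseT [[916.1970509743272, -45.3148435916644], [753.8050871635675, -27.80736589044366], [769.0874578691331, 119.92086763595104]] baseS [[919.3907493565731, -36.640454728964414], [755.0365323559945, -8.876525394433429], [769.2736995795254, 129.5390055074929], [933.9763561045224, 108.90066169621196]]
top cap [224 208  11  10  88] [229. 213.] [[596. 277.  90.]]
top cap [221 231  11  10  90] [226. 236.] [[532. 284.  90.]]
top cap [214 253  13  11 107] [220. 258.] [[467. 291. 115.]]
tray [ 405  206   57   74 3841] ((433.37408447265625, 242.5187225341797), (54.73162841796875, 71.11116790771484), 2.862405300140381) ((524.5785522460938, -297.57598876953125), (154.3820037841797, 203.9617462158203), 86.29827880859375)
rack [ 193  197   52   79 2628] ((534.4874267578125, 310.4261779785156), (121.58892059326172, 216.15841674804688), 83.798095703125)
side cap [264 334  12  11 105] [269. 339.] [[600. 281.  90.]]
side cap [288 341  12  12 106] [294. 346.] [[536. 289.  90.]]
side cap [313 341  13  13 133] [319. 347.] [[471. 295. 115.]]
tray [ 309  196   71   45 2266] ((343.5682678222656, 217.51463317871094), (66.5604019165039, 37.22633361816406), 12.094757080078125) ((527.1005859375, -281.9193420410156), (176.81103515625, 204.64222717285156), 86.14244079589844)
rack [ 241  333   98   62 2738] ((538.7601318359375, 318.534423828125), (122.83257293701172, 218.04409790039062), 83.65026092529297)
```

View pics/rack.png

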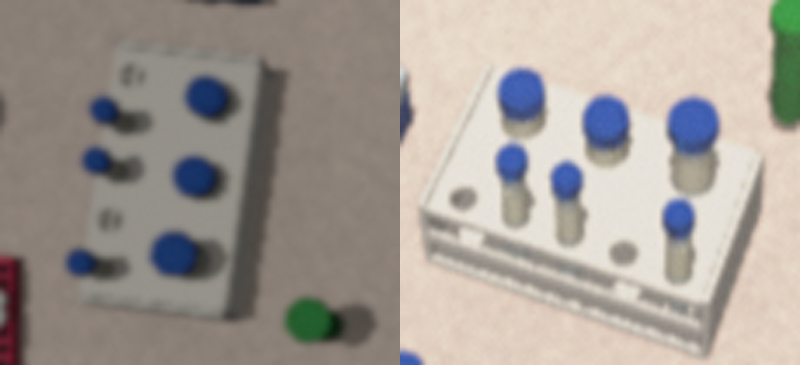

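View pics/ring.png

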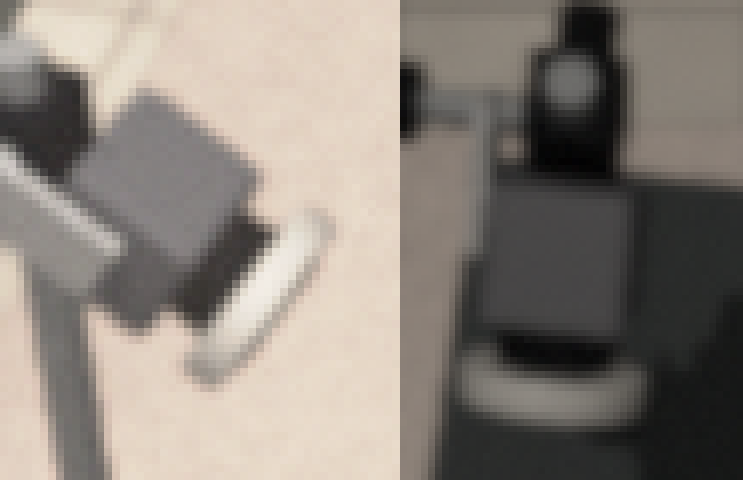

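The target is the wide tube at top pixel (220,258). Its cap top is at about 122 mm, while the other two are at about 95. The two cameras disagree by 5–9 mm, so I'll compare both against the fingertip at a known pose.

```bash
cat >> h.py <<'E'
from scipy.spatial.transform import Rotation as Ro
def att(z,y):
    z=np.array(z,float);z/=np.linalg.norm(z);y=np.array(y,float);y-=z*(y@z);y/=np.linalg.norm(y)
    q=Ro.from_matrix(np.c_[np.cross(y,z),y,z]).as_quat();return [q[3],q[0],q[1],q[2]],z
E
python3 - <<'E'
from h import *
np.set_printoptions(suppress=True,precision=2)
s=get_state();print(s['time'],s['eef_rot'])
grip(0)
tip=np.array([560,-60,180.])
for y in([0,-1,0],[0,1,0]):
    a,z=att([.85,0,-.53],y);q=inverse_kinematics(tip-173*z,a);print(q)
    if q is not None and abs(q[5])<2:break
movep(tip-173*z,a); s=get_state(); print(s['time'],s['tool_pos'],tip-173*z)
for n in('top','side'):
    im,d=snap(n,n+'1');p=proj(n,[tip])[0];print(n,p)
    u,v=np.round(p).astype(int);c=cv2.resize(im[v-20:v+20,u-20:u+20],(400,400),interpolation=0);cv2.drawMarker(c,tuple(int(round((k-o+20+.5)*10)) for k,o in zip(p,(u,v))),(0,0,255));globals()[n]=c
cv2.imwrite('pics/tip.png',np.hstack([top,side]))
E
```

```text
0.6 [-0.    0.12  0.99 -0.  ]
None
NoneTraceback (most recent call last):
  File "<stdin>", line 9, in <module>
cell.Unreachable: the arm cannot take that pose within its joint ranges
```

Run:
```python
from h import *
np.set_printoptions(suppress=True,precision=2)
for x,y,z0 in((560,-60,180),(640,-60,180),(700,-60,180),(570,50,250)):
  for t in(0,.35,.5,.6,.8):
    for yy in([0,-1,0],[0,1,0],[1,0,0],[-1,0,0]):
      a,z=att([np.sin(t),0,-np.cos(t)],yy);q=inverse_kinematics(np.array([x,y,z0.__float__()])-173*z,a)
      if q is not None: print(x,t,yy,np.array(q))
```

```text
560 0 [0, -1, 0] [-0.23  0.36  1.65 -0.    1.13  1.34]
560 0 [0, 1, 0] [-0.23  0.36  1.65 -0.    1.13 -1.8 ]
560 0 [1, 0, 0] [-0.23  0.36  1.65 -0.    1.13 -0.23]
560 0 [-1, 0, 0] [-0.23  0.36  1.65 -0.    1.13  2.91]
560 0.35 [0, -1, 0] [-0.3   0.22  1.94  0.17  0.65  1.16]
560 0.35 [0, 1, 0] [-0.3   0.22  1.94  0.17  0.65 -1.98]
560 0.35 [1, 0, 0] [-0.3   0.22  1.94  0.17  0.65 -0.41]
560 0.35 [-1, 0, 0] [-0.3   0.22  1.94  0.17  0.65  2.73]
560 0.5 [0, -1, 0] [-0.34  0.19  2.06  0.38  0.44  0.93]
560 0.5 [0, 1, 0] [-0.34  0.19  2.06  0.38  0.44 -2.21]
560 0.5 [1, 0, 0] [-0.34  0.19  2.06  0.38  0.44 -0.64]
560 0.5 [-1, 0, 0] [-0.34  0.19  2.06  0.38  0.44  2.5 ]
560 0.6 [0, -1, 0] [-0.37  0.18  2.15  0.71  0.31  0.58]
560 0.6 [0, 1, 0] [-0.37  0.18  2.15  0.71  0.31 -2.56]
560 0.6 [1, 0, 0] [-0.37  0.18  2.15  0.71  0.31 -0.99]
560 0.6 [-1, 0, 0] [-0.37  0.18  2.15  0.71  0.31  2.15]
560 0.8 [0, -1, 0] [-0.43  0.23  2.31  2.03  0.34 -0.79]
560 0.8 [0, 1, 0] [-0.43  0.23  2.31  2.03  0.34  2.35]
560 0.8 [1, 0, 0] [-0.43  0.23  2.31  2.03  0.34 -2.36]
560 0.8 [-1, 0, 0] [-0.43  0.23
[... 2250 characters left out ...]
37  2.03  1.75  0.21  1.18]
570 0 [0, -1, 0] [-0.03  0.3   1.55 -0.    1.29  1.54]
570 0 [0, 1, 0] [-0.03  0.3   1.55 -0.    1.29 -1.6 ]
570 0 [1, 0, 0] [-0.03  0.3   1.55 -0.    1.29 -0.03]
570 0.35 [0, -1, 0] [-0.04  0.14  1.83  0.02  0.82  1.52]
570 0.35 [0, 1, 0] [-0.04  0.14  1.83  0.02  0.82 -1.62]
570 0.35 [1, 0, 0] [-0.04  0.14  1.83  0.02  0.82 -0.05]
570 0.5 [0, -1, 0] [-0.05  0.09  1.96  0.04  0.6   1.49]
570 0.5 [0, 1, 0] [-0.05  0.09  1.96  0.04  0.6  -1.65]
570 0.5 [1, 0, 0] [-0.05  0.09  1.96  0.04  0.6  -0.08]
570 0.6 [0, -1, 0] [-0.05  0.07  2.04  0.07  0.43  1.46]
570 0.6 [0, 1, 0] [-0.05  0.07  2.04  0.07  0.43 -1.68]
570 0.6 [1, 0, 0] [-0.05  0.07  2.04  0.07  0.43 -0.11]
```

```bash
cat > tip.py <<'E'
from h import *
np.set_printoptions(suppress=True,precision=2)
tip=np.array([600,0,150.])
a,z=att([np.sin(.6),0,-np.cos(.6)],[0,-1,0])
movep(tip-173*z,a); s=get_state(); print(s['time'],s['tool_pos'],tip-173*z)
for n in('top','side'):
    im,d=snap(n,n+'1');p=proj(n,[tip])[0];print(n,p)
    u,v=np.round(p).astype(int);c=cv2.resize(im[v-20:v+20,u-20:u+20],(400,400),interpolation=0);cv2.drawMarker(c,tuple(int(round((k-o+20+.5)*10)) for k,o in zip(p,(u,v))),(0,0,255));globals()[n]=c
cv2.imwrite('pics/tip.png',np.hstack([top,side]))
E
python3 tip.py
```

```text
Traceback (most recent call last):
  File "tip.py", line 5, in <module>
    movep(tip-173*z,a); s=get_state(); print(s['time'],s['tool_pos'],tip-173*z)
    ~~~~~^^^^^^^^^^^^^
cell.Unreachable: the arm cannot take that pose within its joint ranges
```

```bash
sed -i 's/150\.\]/180.]/; s/(\.6)/(.45)/g' tip.py; python3 tip.py
```

```text
3.9917 [524.83   0.59 335.83] [524.75   0.   335.78]
top [328.49 204.53]
side [298.15 236.86]
```

View pics/tip.png

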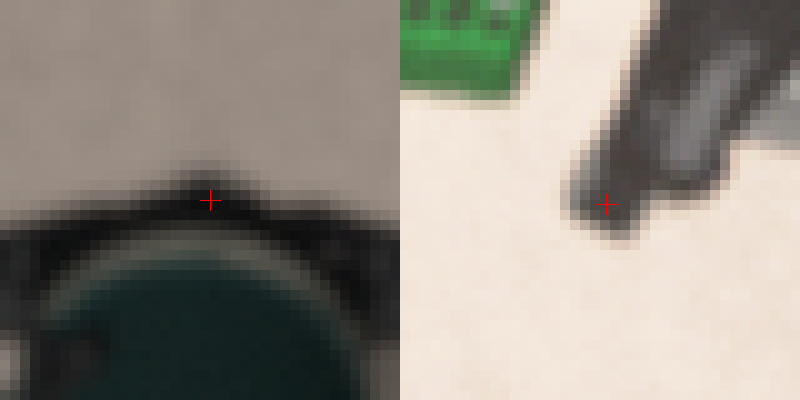

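```bash
cat > fit.py <<'E'
from h import *
from scipy.optimize import least_squares
np.set_printoptions(suppress=True,precision=2)
tb=lambda a:(np.array(a,float)-[400,0])/6.86+[285-.5,85-.5]; sb=lambda a:np.array(a,float)/8+[205-.5,185-.5]
out={'top':tb([(460,365),(458,400),(470,347),(640,350),(648,370),(645,405),(550,430),(500,425),(600,428)]),
 'side':sb([(303,206),(325,208),(334,228),(290,300),(225,380),(200,386),(184,368)])}
dirs={'top':[(-1,0),(-1,.3),(1,0),(1,.3),(0,1),(-.4,1),(.4,1)],'side':[(-.3,-1),(.3,-1),(1,-.5),(1,0),(.8,.62),(.3,1),(-.3,1),(-1,.3)]}
off={'top':np.array([0,.7,0]),'side':np.array([.8,2,0])}
print('knob',ray('top',tb([(572,80)]),334),'plateT',ray('top',np.array([(375,195),(345,455),(98,430)])/5+[269.5,74.5],8)[:,:2].tolist())
th=np.linspace(0,2*np.pi,60)
def geo(x):
    a=np.array([-np.cos(x[3])*np.cos(x[2]),-np.cos(x[3])*np.sin(x[2]),-np.sin(x[3])]); P=np.array([x[0],x[1],300])
    return P,a
def res(x,full=False):
    P,a=geo(x); L=P+100*a; e=np.cross(a,[0,0,1]);e/=np.linalg.norm(e);f=np.cross(e,a)
    c=34*(np.cos(th)[:,None]*e+np.sin(th)[:,None]*f); C=np.r_[L+x[5]*a+c,L+(x[5]-x[4])*a+c]; r=[]
    for n in out:
        p=proj(n,C+off[n])
        for d in dirs[n]:
            d=np.array(d)/np.hypot(*d); r.append((p@d).max()-(out[n]@d).max()+.2*0)
    # post axis in side picture
    for uv,z in((sb([(82,470)])[0],None),(np.array([220.5,268.]),None)):
        Q=proj('side',[[x[0],x[1],20]+off['side'],[x[0],x[1],280]+off['side']]); t=(Q[1]-Q[0])/np.linalg.norm(Q[1]-Q[0]);w=uv-Q[0]; r.append(t[0]*w[1]-t[1]*w[0])
    k=proj('top',[np.array([x[0],x[1],334])+off['top']])[0]-tb([(572,80)])[0]; r+=list(.5*k)
    r+=[(x[4]-12)/5,x[5]/4]
    return np.array(r)
for use in (1,0):
    o=least_squares(res,[820,45,0,.45,12,0],loss='soft_l1'); x=o.x;P,a=geo(x)
    print(x,'lens',P+100*a,'focus',P+280*a,'\nres',res(x)); 
    off={k:v*0 for k,v in off.items()}
E
python3 fit.py
```

```text
knob [[820.21  42.8  334.  ]] plateT [[919.0823787104079, -43.85915630188961], [756.2636714575872, -26.33206433622494], [771.5903953715322, 121.76820708369233]]
[821.85  43.5   -0.12   0.58  11.99  -2.87] lens [738.71  53.83 245.41] focus [589.05  72.43 147.14] 
res [ 0.25 -0.12  0.03  0.14 -1.01 -1.26  0.33 -0.1  -0.05  0.76  0.92  0.05
  1.24  0.42  0.16 -0.85  0.87 -0.3  -0.34 -0.   -0.72]
[822.8   44.21  -0.13   0.59  12.24  -2.34] lens [740.24  54.6  244.55] focus [591.62  73.3  144.73] 
res [ 0.25 -0.19  0.01  0.03 -1.14 -1.41  0.13 -0.14 -0.02  0.86  1.09  0.22
  1.19  0.37  0.16 -1.01  0.71 -0.3  -0.53  0.05 -0.58]
```

```bash
python3 - <<'E'
from h import *
np.set_printoptions(suppress=True,precision=3)
for n,poly in(('side',np.array([(150,100),(245,182),(195,245),(88,188)])/8+[204.5,184.5]),('top',(np.array([(500,195),(625,195),(620,322),(492,322)])-[400,0])/6.86+[284.5,84.5])):
    d=np.load(f'pics/{n}0.npz')['d'];m=cv2.fillPoly(np.zeros(d.shape,np.uint8),[np.round(poly).astype(int)],1)>0
    p=pts(n,d)[m];p=p[~np.isnan(p[:,0])]
    for _ in range(3):
        A=np.c_[p[:,:2],np.ones(len(p))];c=np.linalg.lstsq(A,p[:,2],rcond=None)[0];r=p[:,2]-A@c;p=p[abs(r)<2*r.std()]
    print(n,len(p),'slopes',c[:2],'pitch',np.arctan(np.hypot(*c[:2])),'dir',np.arctan2(c[1],c[0]),'rms',r.std(),p.mean(0),p.min(0),p.max(0))
E
cat > fit2.py <<'E'
exec(open('fit.py').read().replace("r+=[(x[4]-12)/5,x[5]/4]","r+=[(x[4]-12)/5,x[5]/4,(x[3]-PP)*100]").split("for use in")[0])
for PP in(.4,.45,.5,.55):
    o=least_squares(res,[820,45,0,.45,12,0],loss='soft_l1');P,a=geo(o.x);print(PP,o.cost,o.x,P+280*a,res(o.x)[:15])
E
python3 fit2.py
```

```text
side 189 slopes [ 0.584 -0.04 ] pitch 0.5296978902477536 dir -0.06841725394831294 rms 2.6975527312371885 [774.661  53.42  295.309] [756.191  29.922 282.451] [791.794  76.568 308.594]
top 322 slopes [ 0.585 -0.077] pitch 0.5332434982866247 dir -0.13119012724126053 rms 1.928756830955155 [772.073  49.021 297.896] [753.499  26.443 284.606] [791.942  72.232 311.049]
knob [[820.21  42.8  334.  ]] plateT [[919.0823787104079, -43.85915630188961], [756.2636714575872, -26.33206433622494], [771.5903953715322, 121.76820708369233]]
0.4 15.259343081989181 [826.33  38.19  -0.2    0.47  10.24   0.7 ] [581.83  88.11 173.01] [ 1.5   0.7  -1.02 -0.82 -1.47 -2.41  0.4   0.74  1.17  1.66  1.22  0.23
  0.31 -0.84 -1.  ]
0.45 10.388913553245668 [826.15  38.44  -0.2    0.48  10.38   0.57] [582.3   87.23 171.33] [ 1.42  0.65 -0.94 -0.75 -1.45 -2.34  0.42  0.67  1.08  1.61  1.2   0.18
  0.38 -0.74 -0.92]
0.5 6.200873915473622 [824.99  40.13  -0.17   0.51  11.09  -0.2 ] [584.17  82.15 163.47] [ 1.01  0.41 -0.57 -0.39 -1.29 -1.88  0.46  0.38  0.7   1.39  1.16 -0.05
  0.74 -0.33 -0.6 ]Traceback (most recent call
[... 1160 characters left out ...]
^^^^^^^^^^^^^^^^^^^^^
                             mf)
                             ^^^
    df = [f_eval - f0 for f_eval in f_evals]
                                    ^^^^^^^
    f = np.atleast_1d(self.fun(x, *self.args, **self.kwargs))
                      ~~~~~~~~^^^^^^^^^^^^^^^^^^^^^^^^^^^^^^
    return np.atleast_1d(self.fun(x))
                         ~~~~~~~~^^^
    return self.f(x, *self.args, **self.kwargs)
           ~~~~~~^^^^^^^^^^^^^^^^^^^^^^^^^^^^^^
  File "<string>", line 24, in res
  File "h.py", line 14, in proj
    c=camera_info(n); p=(np.atleast_2d(X)@np.array(c['R']).T+np.array(c['t']).ravel())@np.array(c['mtx']).T
ValueError: time passes only in moves, steps and waits
```

```bash
cat >> h.py <<'E'
F=np.array([584,71,155.])
def tray():
    im,d=snap('top','tr%d'%(get_state()['time']*10)); hsv=cv2.cvtColor(im,cv2.COLOR_BGR2HSV)
    W0=ray('top',np.stack(np.meshgrid(range(640),range(480)),-1).reshape(-1,2),28).reshape(480,640,3)
    m=((W0[...,0]>400)&(W0[...,0]<740)&(W0[...,1]>-470)&(W0[...,1]<195)&(hsv[...,1]<22)).astype(np.uint8)
    m=cv2.morphologyEx(m,cv2.MORPH_OPEN,np.ones((3,3)));k,lab,st,ce=cv2.connectedComponentsWithStats(m); i=1+st[1:,4].argmax()
    c=max(cv2.findContours((lab==i).astype(np.uint8),0,1)[0],key=len)[:,0]
    return cv2.minAreaRect(ray('top',c,28)[:,:2].astype(np.float32))
E
python3 - <<'E'
from h import *
np.set_printoptions(suppress=True,precision=1)
print(tip_reach if not callable(tip_reach) else tip_reach())
ang=np.radians(-3.7);a,_=att([0,0,-1],[np.cos(ang),np.sin(ang),0])
c=np.array([524.6,-298]);u=np.array([.065,.998])
s=c+u*45
movep([540,-60,400],a);movep([*s,260],a);grip(50)
print(tip_reach if not callable(tip_reach) else tip_reach())
hit=movel([*s,185],vel=80,until_force=6);st=get_state();print(hit,st['tool_pos'],st['ft_force'],st['finger_gap'])
if not hit:
    e=F[:2]-c
    h=movel([*(s+u*40),185],vel=40,until_force=3);st=get_state();print(h,st['tool_pos'],st['ft_force'])
    p=np.array(st['tool_pos'])[:2]; movel([*(p+e),185],vel=110);st=get_state();print(st['time'],st['tool_pos'],st['ft_force'])
    pause(.2); print(tray())
E
```

```text
173.4
173.4
False [ 527.8 -253.2  185.5] [-1.2  0.5  0.4] 49.9568340668594
True [ 528.7 -234.3  184.9] [-0.5  0.1  0.2]
12.1167 [588.1 134.6 185. ] [ 0.1 -2.6 -1.6]
((582.439697265625, 48.986331939697266), (205.79893493652344, 114.17215728759766), 0.34330299496650696)
```

Run:
```python
from h import *
np.set_printoptions(suppress=True,precision=1)
st=get_state();p=np.array(st['tool_pos']);a=st['eef_rot']
movel([p[0],p[1]-12,p[2]],vel=60);movel([p[0],p[1]-12,330],vel=200)
movep([460,230,400],att([0,0,-1],[.108,.994,0])[0])
print(tray(),get_state()['time'])
c=cv2.imread('pics/'+sorted(__import__('os').listdir('pics'),key=lambda f:__import__('os').path.getmtime('pics/'+f))[-1].replace('npz','png'))
print(np.array([inverse_kinematics([467.5,291,250],att([0,0,-1],[s*.108,s*.994,0])[0]) for s in(1,-1)]))
```

```text
((583.404296875, 73.6701889038086), (155.19107055664062, 205.259521484375), 86.29358673095703) 14.8167
[[ 0.4  0.5  1.8 -0.   0.9 -1. ]
 [ 0.4  0.5  1.8 -0.   0.9  2.1]]
```

```bash
cat >> h.py <<'E'
XF=np.array([.849,-.098,.518]); ZF=np.array([-.514,.0594,.855])
E
python3 - <<'E'
from h import *
np.set_printoptions(suppress=True,precision=2)
for s in(1,-1):
  for sc in(1,.9,.8,.7):
    z=ZF*[sc,sc,1];z/=np.linalg.norm(z)
    print(s,sc,inverse_kinematics(F+181*z,att(-z,[s*.115,s*.993,0])[0]))
a=att([0,0,-1],[.108,.994,0])[0]
movep([467.5,291,320],a);grip(56)
hit=movel([467.5,291,245],vel=80,until_force=6);st=get_state();print(hit,st['tool_pos'],st['ft_force'])
im,d=snap('side','pre');p=proj('side',[[467.5,291,90]])[0];u,v=p.astype(int);print(p)
im2,_=snap('top','pret')
cv2.imwrite('pics/prec.png',cv2.resize(im[v-45:v+45,u-60:u+60],(800,600),interpolation=2))
E
```

```text
1 1 [ 0.06  0.25  2.07 -0.32  0.3  -1.11]
1 0.9 [ 0.06  0.25  2.03 -0.23  0.37 -1.21]
1 0.8 [ 0.05  0.26  1.99 -0.17  0.45 -1.27]
1 0.7 [ 0.04  0.27  1.95 -0.12  0.53 -1.32]
-1 1 [ 0.06  0.25  2.07 -0.32  0.3   2.03]
-1 0.9 [ 0.06  0.25  2.03 -0.23  0.37  1.93]
-1 0.8 [ 0.05  0.26  1.99 -0.17  0.45  1.87]
-1 0.7 [ 0.04  0.27  1.95 -0.12  0.53  1.82]
False [467.76 291.16 245.43] [ 1.    0.7  -0.22]
[320.74 352.1 ]
```

View pics/prec.png

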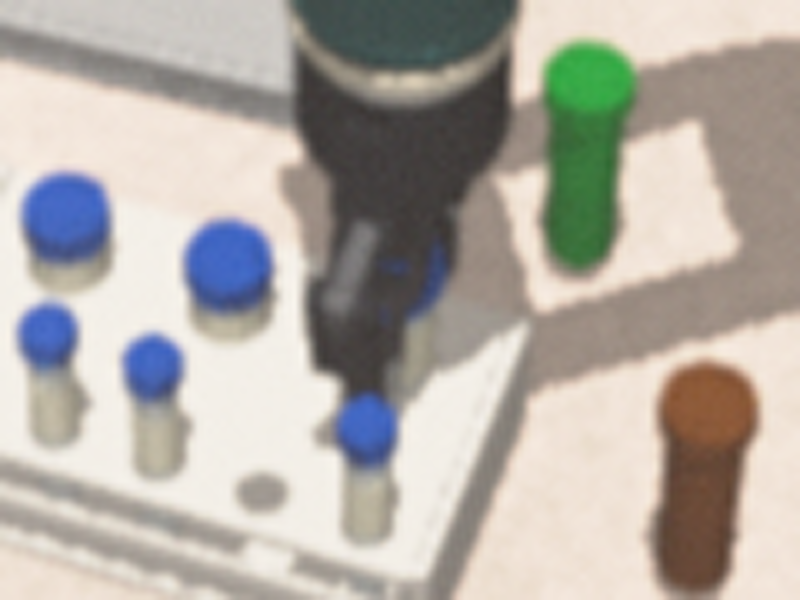

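The finger (crop ~375) sits in front of the target tube (body right edge ~437, centre ~399). That offset fits the oblique view, so x is aligned. Grip and lift.

Run:
```python
from h import *
np.set_printoptions(suppress=True,precision=2)
grip(20,grasp_force=45);st=get_state();print(st['finger_gap'],st['grasp_force'],st['ft_force'])
if 25<st['finger_gap']<38:
    p=np.array(st['tool_pos']);movel([p[0],p[1],p[2]+15],vel=60);print(get_state()['ft_force'])
    movel([p[0],p[1],390],vel=120);pause(.3);st=get_state();print(st['finger_gap'],st['grasp_force'],st['ft_force'],st['time'])
    a=att(-ZF,[.115,.993,0])[0]
    T=F+181*ZF
    movep(T+[-40,20,60],a);movel(T,vel=60);pause(.5)
    st=get_state();print(st['time'],st['tool_pos'],T,st['eef_rot'],a,st['finger_gap'],st['ft_force'])
    im,d=snap('side','fin');im2,d2=snap('top','fint')
    X=np.array([F+k*ZF for k in(-58,0,58)])
    for n,i in(('side',im),('top',im2)):
        p=proj(n,X);print(n,p.tolist())
        for q in p: cv2.drawMarker(i,tuple(np.round(q).astype(int).tolist()),(0,0,255),markerSize=4)
    u,v=proj('side',[F])[0].astype(int);A=cv2.resize(im[v-60:v+60,u-80:u+80],(800,600),interpolation=2);cv2.imwrite('pics/finc.png',A)
```

```text
32.2148327455917 44.017876982688904 [-0.34  0.18  4.8 ]
[ 0.53  0.13 -0.31]
32.548275427963006 44.83246386051178 [-0.78 -0.38 -1.14] 19.0083
21.75 [490.95  81.75 309.79] [490.97  81.75 309.75] [ 0.27  0.06  0.96 -0.02] [np.float64(0.26831792364061613), np.float64(0.05547981185691661), np.float64(0.9616078024760305), np.float64(-0.015424543647349739)] 32.33073344612501 [-1.03  0.33  0.19]
side [[287.37084157442763, 272.65019332854445], [297.25679358506886, 262.5165097695055], [307.6773764647818, 251.83479805473263]]
top [[304.22241519700117, 205.30256772652152], [301.47235944922727, 212.46677824309606], [298.46483048247103, 220.3017360143993]]
```

View pics/finc.png

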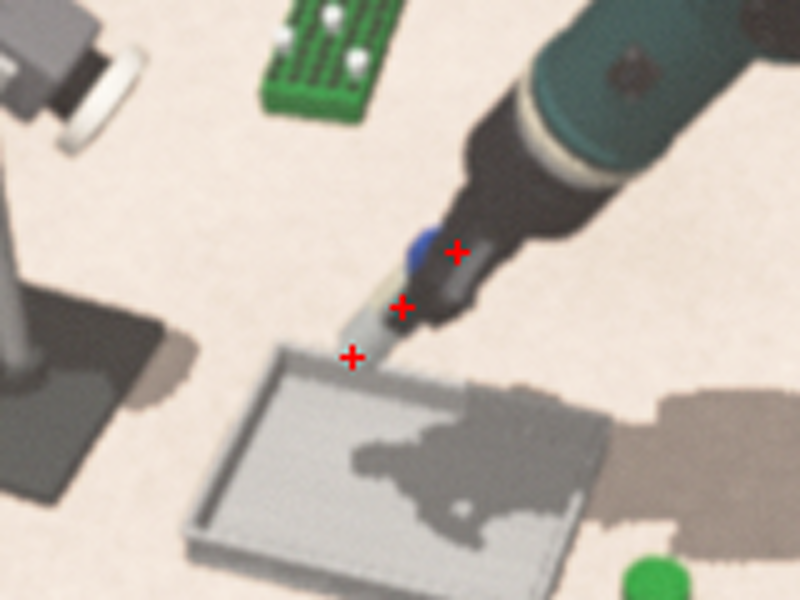

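Run:
```python
from h import *
np.set_printoptions(suppress=True,precision=1)
A=np.load('pics/fin.npz');B=np.load('pics/fint.npz')
a=A['im'][230:285,270:325];b=B['im'][185:240,275:330]
cv2.imwrite('pics/z.png',np.hstack([cv2.resize(a,(400,400),interpolation=2),cv2.resize(b,(400,400),interpolation=2)]))
W=pts('side',A['d'])
rel=(W-F);k=rel@ZF;pe=rel-k[...,None]*ZF;lat=pe@np.cross(ZF,XF);fw=pe@XF
hsv=cv2.cvtColor(A['im'],cv2.COLOR_BGR2HSV)
m=(np.linalg.norm(pe,axis=-1)<35)&(hsv[...,2]>110)
for lo,hi in((-70,-55),(-55,-45),(-45,-35),(-35,-25),(-25,-15),(-15,-5),(-5,5),(40,60)):
    s=m&(k>lo)&(k<hi);print(lo,s.sum(),np.median(fw[s]),fw[s].min() if s.any() else 0,fw[s].max() if s.any() else 0,'lat',np.median(lat[s]),lat[s].max() if s.any() else 0)
```

```text
-70 1 2.4223424098147213 2.4223424098147213 2.4223424098147213 lat 10.976526781399313 10.976526781399313
-55 5 8.109928800510026 1.4024062122499292 14.225647753031978 lat 10.755851591277242 15.538627969513406
-45 32 4.811932841434841 -11.417281490491545 14.926026335344757 lat 16.189080882533098 20.058457032520078
-35 21 1.5478619957942519 -12.230700259796746 15.177443049415013 lat 16.516546895416713 20.9706012461678
-25 25 3.2991808961937332 -12.040773288238922 14.689441957497966 lat 15.890529018309858 22.147469883485613
-15 24 5.034338338390494 -11.764850280071762 16.84517158964825 lat 16.355607017318327 21.957360420873766
-5 9 14.240929035594364 10.992816821760636 16.512833301661537 lat 13.017738970112944 17.991109543814545
40 29 16.32024339070739 11.984692760702162 19.605374492186453 lat 7.203215815990059 19.38574568247654
```

View pics/z.png

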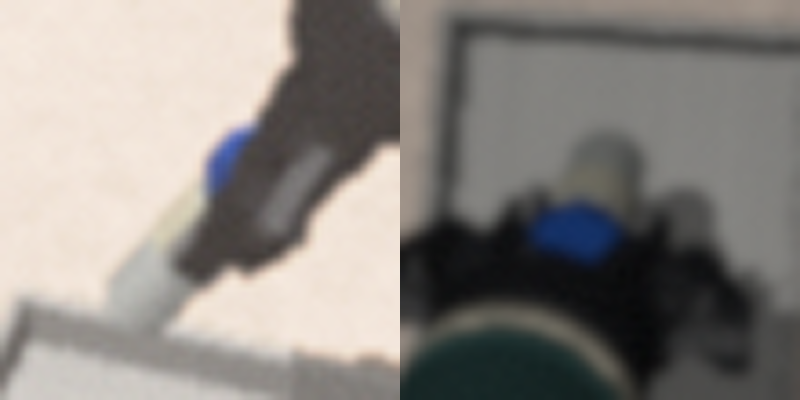

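The tube sits on the planned axis: its visible width stays centred within ~2 mm along its length, with no tilt either way. The tray lies beneath it, so I'm handing in.

```bash
python3 -c "
from cell import *
print(get_state()['time'],get_state()['grasp_force']);print(job_done())"
```

```text
21.85 44.839028120040894
the job is handed in; nothing more can be done
None
```

I handed the job in at about 22 s: the tray was slid under the viewing spot, and the long wide tube is held still above it, cap up and square to the lens. I estimated the viewing spot's position from the pictures, to roughly 6 mm. The hand-in call gave no verdict, so I don't know yet whether it passed.

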